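Fetch the manifold base from behind the stock row

ROBOT

A 6-joint arm with a two-finger parallel gripper is mounted at the origin on the work surface. World frame = base frame: x ahead of the robot, y to its left, z up, the work surface at z = 0. Lengths are in m, angles in rad, forces in N, time in s.
With the tool pointing down it reaches from about 0.25 to 0.775 m from the base axis. Payload 4 kg.
Tool frame: the origin (TCP) lies midway between the tips of the shut fingers; the grasp point (between the pads) lies 19 mm behind it; z points along the fingers, y is the line along which they close (so a half turn about z gives the same grasp; the last joint's range is limited). The gripper opens to 94 mm and grips with 3 to 60 N. Pads are 16 mm wide; open, the fingers measure 119 mm over their backs; the gripper's body (75 mm by 177 mm) begins 78 mm behind the grasp point.
Start: joints at [-1.401, 0.087, 1.371, -0, 1.684, -0.103], TCP at [0.148, -0.53, 0.206] pointing down, gripper open.
Joint ranges: [-3.1, 3.1], [-0.76, 2.03], [0.27, 2.55], [-1.08, 4.22], [0.17, 2.65], [-2.57, 2.57]. Speed limits (rad/s): [2.79, 2.79, 3.14, 3.14, 3.14, 3.14].

INTERFACE

Orientations are given as [roll, pitch, yaw] about the fixed x, y, z axes, in that order (R = Rz(yaw) Ry(pitch) Rx(roll)).
In Python, from bench import get_obs, snapshot, close_job gives the robot as it stands. The module is installed in compiled form; this text tells all that it offers.
- The arm moves only by the tool drive_tool, never from a script. Its argument "commands" is a list of rows, each a list of 6 numbers: the shift along the tool's x, y, z in units of 0.04 m (1.0 is 0.04 m), then the turn, a rotation vector about the tool's x, y, z in units of 0.1 rad (1.0 is 0.1 rad). In form: [[dx, dy, dz, wx, wy, wz], ...]. A call has 1 to 20 rows; each row shifts and turns the commanded pose from where the row before left it, along the tool's axes as they then stand; what a row does not reach is not made up. A row lasts 1/8 s, in which the tool goes at most 62.5 mm and 10.7 degrees, less where a joint would pass 70% of its speed; a pose out of reach is approached as far as the arm can. A call with a number of a shift or a turn outside -1 to 1 is refused whole. A call with a gripper value outside its range is refused whole. "gripper" is the closure, from 0 (fully open) to 1 (shut), set as the call begins (left out, the last holds). The fingers move at their own pace and stop on an object; the grip force is fixed at half the most. Time passes only in rows, so rows that do not move let the fingers close. It gives the time, the measured TCP pose, the force, the opening and the grip force at its end, in the units of the state.
- get_obs(): the state, without advancing time (a new reading comes with each control period).
- snapshot(name): name is "side" or "top"; returns a dict with "image" (384x512x3 uint8, blue, green, red), "range_z" (384x512 float32, m along the optical axis (not along the pixel's ray), 0 where there is no reading), "fx", "fy", "cx", "cy" (pixels), "k1" (the pictures are not rectified: a ray, as slopes to the right and down, at radius r is drawn at 1 + k1 r^2 times it, then the intrinsics apply), "rvec" (rotation vector, rad) and "tvec" (3), from world to camera coordinates, as OpenCV has them. Camera axes: x right, y down, z forward; pixel columns grow to the right and rows downward; lengths in m; the calibration is good to about 2 mm. A picture is of the moment at which its call begins.
- close_job(): hands the job in; it is judged then, once.
The state is a dict: "time": time; "joint_positions": joint angles; "qvel": joint speeds; "joint_torque": joint torques, N m; "tool_pos": TCP position; "ee_rot": TCP orientation; "wrist_force": force on the tool from outside, world axes, zero at the start; "wrist_torque": the same for the moment, N m; "width": finger opening in m; "finger_force": force on a finger pad.
Only numpy, scipy, OpenCV 4.12 (cv2) and the standard library are available. Lean on these libraries where they do the work, as an engineer would, in place of code of your own. Each camera call takes 0.05 s, during which the arm holds its last target. There are 200 camera calls.

TASK

I need the aluminium manifold base that lies in the grey stock tray behind the three tall air units: stand all three units together on the green mat to clear the way, then lay the manifold flat in the nest of the assembly jig, lengthwise between its corner locators. After that put each unit back upright on the middle of its own colour of place in the tray (regulator blue, cylinder red, reservoir yellow). Set everything down gently without dropping it, knock nothing over, and leave the black end plate in the tray where it lies.

Things in the scene. Friction and masses are not known exactly. Their poses are not given: they have to be found in the camera images.
- regulator: Filter-regulator, 112 mm tall: clear round bowl (38 mm diameter, flat bottom) up to 52 mm, grey 42 x 42 mm square body from 52 to 88 mm with a small white gauge on its -x face, blue round knob (33 mm) on top. 0.18 to 0.35 kg. Origin at the middle of its underside, z up, x and y square to the body's faces; at the start within 0.08 rad of its place's axes. Stands upright; grip it on the square body, 42 mm wide, about 70 mm above its base.
- cylinder: Pneumatic compact cylinder, 108 mm tall: square 42 x 42 mm aluminium profile 90 mm tall with black end caps and a red band, a 12 mm steel piston rod standing 18 mm up from its top in a red ring. 0.25 to 0.5 kg. Origin at the middle of its underside, z up, x and y square to its faces; at the start within 0.08 rad of its place's axes. Stands upright; 42 mm wide, may be gripped anywhere on the profile.
- reservoir: Small air reservoir, 110 mm tall: round steel can of 42 mm diameter, 94 mm tall, with a yellow band and a yellow disc under the 16 mm brass port on its top. 0.2 to 0.4 kg. Origin at the middle of its underside, z up. Stands upright; 42 mm wide, may be gripped on the straight side up to 88 mm.
- manifold: Valve manifold base: aluminium bar 34 mm wide (x), 150 mm long (y), 40 mm high, with four valve stations on top, each a grey pad with three slots in a black seal, and port holes in the long sides. 0.3 to 0.6 kg. Origin at the middle of its underside, z up. Both ends are alike. It starts lying on the tray floor (5 mm above the bench) along the back of the row, its near face about 14 mm behind the three tall units, about 50 mm in front of the tray's back wall.
- place_blue: A flat 60 x 60 x 4 mm blue plate fixed on the floor of the grey stock tray: the storage place of the filter-regulator with the blue knob. Origin at the middle of its underside (its top is 4 mm higher, about 9 mm above the bench); x points to the tray's back, away from the row's front, y along the row, z up. The three places lie in a row at 66 mm pitch, their order along the row differs from start to start, and at the start the filter-regulator stands on it.
- place_red: A flat 60 x 60 x 4 mm red plate fixed on the floor of the grey stock tray: the storage place of the compact cylinder with the red band. Origin at the middle of its underside (its top is 4 mm higher, about 9 mm above the bench); x points to the tray's back, away from the row's front, y along the row, z up. The three places lie in a row at 66 mm pitch, their order along the row differs from start to start, and at the start the cylinder stands on it.
- place_yellow: A flat 60 x 60 x 4 mm yellow plate fixed on the floor of the grey stock tray: the storage place of the air reservoir with the yellow band. Origin at the middle of its underside (its top is 4 mm higher, about 9 mm above the bench); x points to the tray's back, away from the row's front, y along the row, z up. The three places lie in a row at 66 mm pitch, their order along the row differs from start to start, and at the start the reservoir stands on it.
- mat: Green set-down mat, 180 mm (x) by 220 mm (y), 3 mm thick, fixed on the bench to one side of the tray (left or right). Origin at the middle of its underside.
- jig: Assembly jig fixed on the bench on the other side of the tray: steel plate 110 mm (x) by 210 mm (y), 12 mm thick, with a blue 34 x 150 mm patch in the middle where the manifold belongs, long side along y. Four black L-shaped corner locators, 10 mm high above the plate, leave a nest 50 mm (x) by 170 mm (y); the long sides are open for fingers over the middle 120 mm. Origin at the middle of the plate's underside.
- end_plate: Loose black end plate, an upright block 34 x 22 mm and 40 mm high, lying in the tray just beyond one end of the manifold (left or right; a small white coil lies beyond the other end). Stays where it is. Origin at the middle of its underside. The grey tray around all this is 180 x 260 mm, walls 35 mm high and 5 mm thick, floor 5 mm, turned like the places.

How it is judged:
By the outcome, as a careful person would: the job done as asked, in the order asked, and still so for the second after the job is handed in, with the robot touching nothing.
It also fails if it takes over 147 s, if anything falls off the work surface, if the arm or the gripper's body presses on something with over 40 N, if the wrist force passes 120 N, or if a joint passes its speed limit or range.

## Working session

There is one attempt and no reset: what is moved stays moved. The work goes in short steps, Python scripts to look and compute and a tool call to move; the robot and the scene stay as the last step left them, time stands still between calls to the robot, and variables do not carry over. Pictures are saved under pics/ and viewed, at most 14 in all, crops included, and the job is handed in when it is done.

Besides the shell and the picture viewer there is one more tool, called after ">>>" as name(argument=value, ...), one argument or row to a line, values as JSON. drive_tool: Moves the arm, as the interface text tells. Its arguments: {"type":"object","properties":{"commands":{"type":"array"},"gripper":{"type":"number"}},"required":["commands"]}

```bash
mkdir -p pics; cat > h.py <<'E'
import numpy as np, cv2
from bench import get_obs, snapshot, close_job
def cam(s):
    R,_=cv2.Rodrigues(np.array(s["rvec"],float)); return R,np.array(s["tvec"],float).ravel()
def cloud(s):
    R,t=cam(s); h,w=s["range_z"].shape
    u,v=np.meshgrid(np.arange(w),np.arange(h))
    x=(u-s["cx"])/s["fx"]; y=(v-s["cy"])/s["fy"]; a,b=x.copy(),y.copy()
    for _ in range(8):
        f=1+s["k1"]*(a*a+b*b); a,b=x/f,y/f
    z=s["range_z"]; P=np.stack([a*z,b*z,z],-1)
    W=(P-t)@R; W[z<=0]=np.nan
    return W,np.stack([a,b,np.ones_like(a)],-1)@R,-R.T@t
def ray(s,u,v,z):
    W,d,c=cloud(s); d=d[int(v),int(u)]; return c+d*(z-c[2])/d[2]
E
python3 - <<'E'
from h import *
for n in("top","side"):
    s=snapshot(n); np.save(n+".npy",s,allow_pickle=True)
    cv2.imwrite(f"pics/{n}0.png",cv2.resize(s["image"],(768,576),interpolation=cv2.INTER_CUBIC))
    print(n,cam(s)[0].round(3).tolist(),cloud(s)[2],s["fx"],s["k1"])
o=get_obs(); print(o)
E
```

```text
top [[0.039, -0.999, -0.005], [-0.977, -0.037, -0.21], [0.21, 0.013, -0.978]] [ 0.37227276 -0.01170434  0.94523665] 383.2917062307324 0.019190871365800593
side [[-0.994, -0.111, -0.004], [-0.076, 0.708, -0.703], [0.081, -0.698, -0.712]] [0.48311927 0.67443396 0.75276938] 403.88326897170776 0.046693802422569486
{'time': 0.1, 'joint_positions': array([-1.40111203e+00,  8.78966626e-02,  1.37208757e+00, -3.49417528e-05,
        1.68360256e+00, -1.03101830e-01]), 'qvel': array([ 0.00014187, -0.00141057, -0.00310278,  0.00056435, -0.00051596,
       -0.00017373]), 'joint_torque': array([ 2.39125024e-03, -3.41253197e+01, -3.03301191e+01,  7.21494528e-02,
        3.04263749e-02, -1.01344317e-04]), 'tool_pos': array([ 0.14807776, -0.52918003,  0.20442061]), 'ee_rot': array([-3.13960553e+00, -1.70692060e-04,  2.72782058e-01]), 'wrist_force': array([-0.16991726,  0.30045879, -0.34966654]), 'wrist_torque': array([-0.02603369,  0.01389918,  0.01874379]), 'finger_force': 0.0, 'width': 0.09396076394360901}
```

View pics/top0.png

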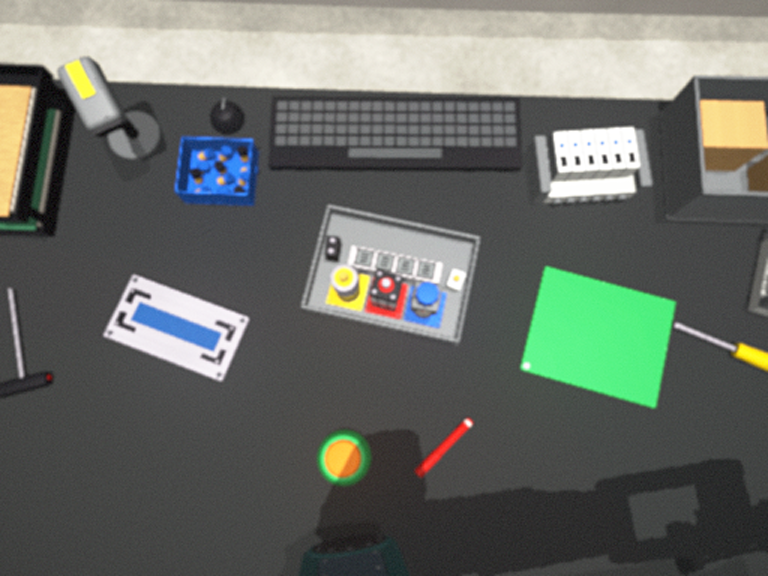

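View pics/side0.png

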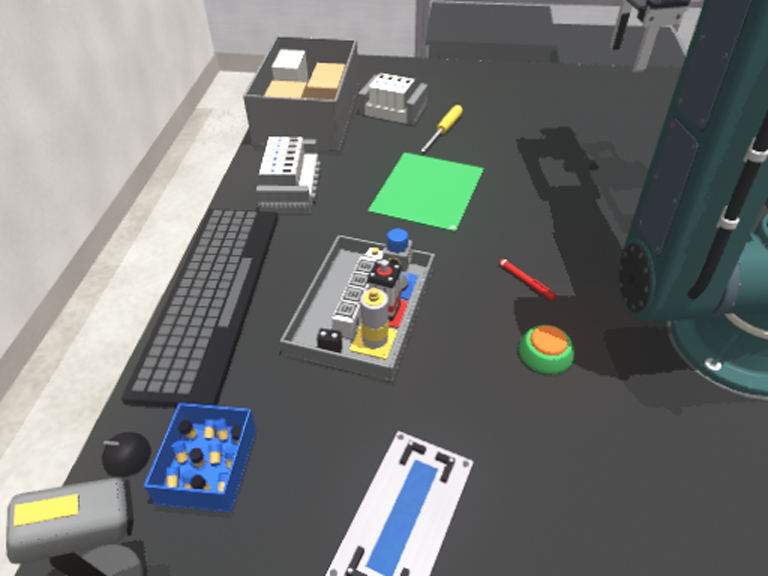

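```bash
python3 - <<'E'
from h import *
s=np.load("top.npy",allow_pickle=True).item(); W,d,c=cloud(s)
hsv=cv2.cvtColor(s["image"],cv2.COLOR_BGR2HSV)
def onz(m,z):
    p=d[m]; return c+p*((z-c[2])/p[:,2])[:,None]
def rect(m,z,name):
    n,l,st,_=cv2.connectedComponentsWithStats(m.astype(np.uint8)); k=1+np.argmax(st[1:,4])
    P=onz(l==k,z)[:,:2]; (cx,cy),(w,h),a=cv2.minAreaRect((P*1000).astype(np.float32)); b=cv2.boxPoints(((cx,cy),(w,h),a))
    print(name,round(cx,1),round(cy,1),round(w),round(h),a, 'medz',np.nanmedian(W[l==k][:,2]))
H,S,V=hsv[...,0],hsv[...,1],hsv[...,2]
u=np.arange(512)[None,:]+0*H
rect((H>50)&(H<75)&(S>120)&(u>330),.003,"mat")
rect((H>95)&(H<125)&(S>100)&(u<170)&(np.arange(384)[:,None]>170),.012,"jigpatch")
x,y,z=W[...,0],W[...,1],W[...,2]
reg=(x>.4)&(x<.68)&(abs(y)<.2)
m=(z>.033)&(z<.056)&reg
# heights
for lo,hi,nm in((.085,.135,"units"),(.04,.052,"mani/endplate")):
    n,l,st,_=cv2.connectedComponentsWithStats(((z>lo)&(z<hi)&reg).astype(np.uint8))
    for k in range(1,n):
        if st[k,4]>15:
            P=W[l==k]; r=cv2.minAreaRect((P[:,:2]*1000).astype(np.float32)); print(nm,st[k],np.round(P.mean(0),4),np.round(r[0],1),np.round(r[1],1),r[2])
img=s["image"][130:235,195:325]; cv2.imwrite("pics/tray.png",cv2.resize(img,None,fx=5.7,fy=5.7,interpolation=cv2.INTER_CUBIC))
E
```

```text
mat 516.4 -345.4 223 184 76.07400512695312 medz 0.0029154977047135626
jigpatch 502.3 347.2 145 30 71.5806884765625 medz 0.012547514226339153
units [221 176  18  20 279] [0.5714 0.0668 0.1043] [573.4  67.5] [40.8 38.7] 4.676755428314209
units [247 179  22  23 361] [0.564  0.0037 0.1   ] [565.3   3.6] [42.5 42.7] 77.65406799316406
units [274 187  21  22 359] [ 0.5474 -0.0568  0.1091] [550.6 -57.8] [43.8 42.9] 82.02983093261719
mani/endplate [217 157  10  14 121] [0.6398 0.0956 0.0449] [640.4  95.8] [21.4 34.2] 85.96959686279297
mani/endplate [232 164  63  25 830] [ 0.6129 -0.0089  0.0455] [613.6  -8.2] [149.8  35.2] 80.7309341430664
mani/endplate [247 200  18   6  20] [0.5453 0.0082 0.0459] [545.7   8.3] [42.4  2. ] 77.65894317626953
```

View pics/tray.png

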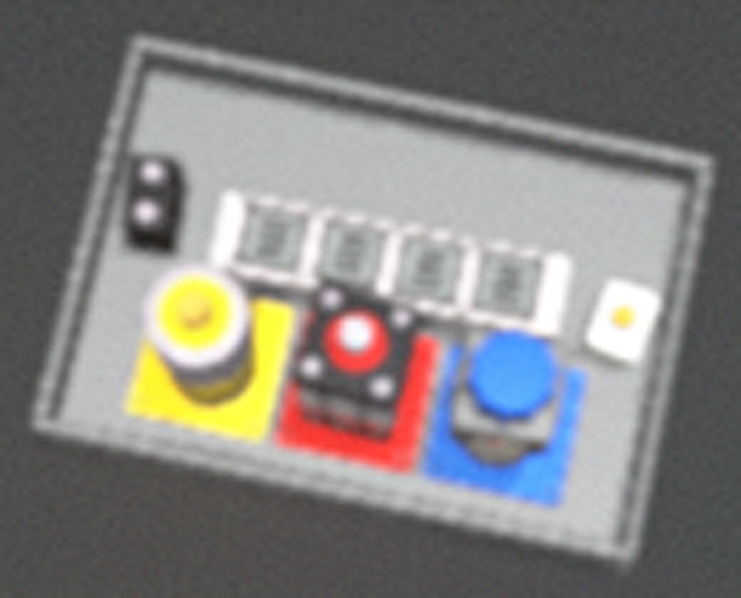

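```bash
cat >> h.py <<'E'
def to(x,y,z,yaw):
    "delta from now: print turn first, then shift in tool axes after the turn (units)"
    o=get_obs(); p=o["tool_pos"]; yw=o["ee_rot"][2]; d=np.array([x,y,z])-p
    c,s=np.cos(yaw),np.sin(yaw)
    t=np.array([c*d[0]+s*d[1], s*d[0]-c*d[1], -d[2]])/.04
    dy=(yaw-yw+np.pi)%(2*np.pi)-np.pi
    print("t %.2f pos %s rpy %s F %s w %.4f gf %.1f"%(o["time"],p.round(4),o["ee_rot"].round(3),o["wrist_force"].round(1),o["width"],o["finger_force"]))
    print("turn wz units %.2f | shift units x %.2f y %.2f z %.2f"%(-dy/.1,*t))
E
python3 - <<'E'
from h import *
s=np.load("top.npy",allow_pickle=True).item()
f=lambda u,v,z: ray(s,0,0,z)
def px(u,v,z):
    U,V=195+u/5.7-.41,130+v/5.7-.41
    x,y=(U-s["cx"])/s["fx"],(V-s["cy"])/s["fy"];a,b=x,y
    for _ in range(8): f=1+s["k1"]*(a*a+b*b);a,b=x/f,y/f
    R,t=cam(s);c=-R.T@t;d=np.array([a,b,1])@R;return (c+d*(z-c[2])/d[2])[:2]
T=np.array([px(*p,.035) for p in((138,40),(712,160),(625,560),(38,428))])
print("tray",T.round(4).tolist(),T.mean(0),[np.hypot(*(T[i]-T[i-1])) for i in range(4)])
v=(T[0]-T[1])+(T[3]-T[2]);print("yaw",np.arctan2(-v[0],v[1]))
for n,(bl,br,tr) in dict(y=((125,412),(270,440),(297,303)),r=((278,440),(412,472),(438,335)),b=((425,475),(558,505),(583,372))).items():
    A,B,C=[px(*p,.009) for p in(bl,br,tr)]; print(n,(A+C)/2,np.hypot(*(A-B)),np.hypot(*(C-B)),A,B,C)
v=A*0
to(.565,.004,.2,1.39)
E
```

```text
tray [[0.7128, 0.1075], [0.6671, -0.1453], [0.491, -0.1101], [0.5376, 0.1392]] [ 0.60213111 -0.00219948] [np.float64(0.17803404364879488), np.float64(0.2568834001484146), np.float64(0.17953731581243854), np.float64(0.25364465467919545)]
yaw -0.18168337674331148
y [0.57679082 0.06963632] 0.06466435517237135 0.06245558899723923 [0.55087077 0.10603746] [0.54089442 0.04214731] [0.60271088 0.03323518]
r [0.56581473 0.00462676] 0.05997889657865138 0.06212305871489785 [0.54102837 0.03866577] [ 0.52917538 -0.02013027] [ 0.5906011  -0.02941225]
b [ 0.5522384  -0.05960599] 0.058908188552560935 0.06001272539406759 [ 0.52807601 -0.02581112] [ 0.51717694 -0.08370227] [ 0.57640079 -0.09340085]
t 0.10 pos [ 0.1481 -0.5292  0.2044] rpy [-3.14  -0.     0.273] F [-0.2  0.3 -0.3] w 0.0940 gf 0.0
turn wz units -11.17 | shift units x 14.99 y 7.86 z 0.11
```

>>> drive_tool(
  commands=[
    [0,0,0,0,0,-1],
    [0,0,0,0,0,-1],
    [0,0,0,0,0,-1],
    [0,0,0,0,0,-1],
    [0,0,0,0,0,-1],
    [0,0,0,0,0,-1],
    [0,0,0,0,0,-1],
    [0,0,0,0,0,-1],
    [0,0,0,0,0,-1],
    [0,0,0,0,0,-1],
    [0,0,0,0,0,-1],
    [0.6,0.3,0,0,0,0],
    [0.8,0.4,0,0,0,0],
    [0.8,0.4,0,0,0,0],
    [0.8,0.4,0,0,0,0],
    [0.8,0.4,0,0,0,0],
    [0.8,0.4,0,0,0,0],
    [0.8,0.4,0,0,0,0],
    [0.8,0.4,0,0,0,0],
  ],
)

```text
time: 2.48
tool_pos: [0.3193, -0.3084, 0.2053]
ee_rot: [3.142, -0.001, 1.372]
wrist_force: [-0.1, 0.2, 0.3]
width: 0.094
finger_force: 0.0
```

```bash
python3 -c "
from h import *
to(.5653,.0036,.06,1.37)"
```

```text
t 2.48 pos [ 0.3193 -0.3084  0.2053] rpy [ 3.142e+00 -1.000e-03  1.372e+00] F [-0.1  0.2  0.3] w 0.0940 gf 0.0
turn wz units 0.02 | shift units x 8.87 y 4.47 z 3.63
```

>>> drive_tool(
  commands=[
    [0.75,0.38,0,0,0,0],
    [0.75,0.38,0,0,0,0],
    [0.75,0.38,0,0,0,0],
    [0.75,0.38,0,0,0,0],
    [0.75,0.38,0,0,0,0],
    [0.75,0.38,0,0,0,0],
    [0.75,0.38,0,0,0,0],
    [0.75,0.38,0,0,0,0],
    [0.75,0.38,0,0,0,0],
    [0.75,0.38,0,0,0,0],
    [0.75,0.38,0,0,0,0],
    [0.5,0.2,0,0,0,0],
    [0,0,0,0,0,0],
    [0,0,0,0,0,0],
  ],
)

```text
time: 4.22
tool_pos: [0.5585, -0.0026, 0.2055]
ee_rot: [-3.141, 0.001, 1.372]
wrist_force: [-0.4, -0.4, 0.1]
width: 0.0942
finger_force: 0.0
```

```bash
python3 -c "
from h import *
to(.5653,.0036,.06,1.37)"
```

```text
t 4.22 pos [ 0.5585 -0.0026  0.2055] rpy [-3.141e+00  1.000e-03  1.372e+00] F [-0.4 -0.4  0.1] w 0.0942 gf 0.0
turn wz units 0.02 | shift units x 0.19 y 0.13 z 3.64
```

>>> drive_tool(
  commands=[
    [0.19,0.13,0.4,0,0,0],
    [0,0,0.6,0,0,0],
    [0,0,0.6,0,0,0],
    [0,0,0.6,0,0,0],
    [0,0,0.5,0,0,0],
    [0,0,0.5,0,0,0],
    [0,0,0.44,0,0,0],
    [0,0,0,0,0,0],
    [0,0,0,0,0,0],
  ],
)

```text
time: 5.35
tool_pos: [0.5662, 0.004, 0.0604]
ee_rot: [3.141, -0.0, 1.372]
wrist_force: [-0.2, -1.0, 0.5]
width: 0.094
finger_force: 0.0
```

>>> drive_tool(
  commands=[
    [0,0,0,0,0,0],
    [0,0,0,0,0,0],
    [0,0,0,0,0,0],
    [0,0,0,0,0,0],
    [0,0,0,0,0,0],
    [0,0,0,0,0,0],
  ],
  gripper=1,
)

```text
time: 6.1
tool_pos: [0.5656, 0.0042, 0.0598]
ee_rot: [-3.141, 0.0, 1.373]
wrist_force: [-1.2, -0.1, -0.9]
width: 0.0422
finger_force: 29.7
```

>>> drive_tool(
  commands=[
    [0,0,-0.2,0,0,0],
    [0,0,-0.4,0,0,0],
    [0,0,-0.6,0,0,0],
    [0,0,-0.6,0,0,0],
    [0,0,-0.6,0,0,0],
    [0,0,-0.6,0,0,0],
    [0,0,-0.4,0,0,0],
  ],
)

```text
time: 6.98
tool_pos: [0.5662, 0.0042, 0.1981]
ee_rot: [3.139, -0.0, 1.373]
wrist_force: [0.2, -0.4, -4.6]
width: 0.0425
finger_force: 29.7
```

>>> drive_tool(
  commands=[
    [-0.2,0,0,0,0,0],
    [-0.4,0.03,0,0,0,0],
    [-0.6,0.03,0,0,0,0],
    [-0.7,0.03,0,0,0,0],
    [-0.7,0.03,0,0,0,0],
    [-0.7,0.03,0,0,0,0],
    [-0.7,0.03,0,0,0,0],
    [-0.7,0.03,0,0,0,0],
    [-0.7,0.03,0,0,0,0],
    [-0.7,0.03,0,0,0,0],
    [-0.7,0.03,0,0,0,0],
    [-0.7,0.03,0,0,0,0],
    [-0.7,0.03,0,0,0,0],
    [-0.7,0.03,0,0,0,0],
    [-0.6,0.03,0,0,0,0],
    [-0.5,0.03,0,0,0,0],
    [-0.3,0,0,0,0,0],
    [0,0,0,0,0,0],
    [0,0,0,0,0,0],
  ],
)

```text
time: 9.35
tool_pos: [0.5027, -0.4025, 0.196]
ee_rot: [3.141, -0.001, 1.374]
wrist_force: [0.1, -1.1, -4.2]
width: 0.0421
finger_force: 29.7
```

```bash
python3 -c "
from h import *
to(.4983,-.4182,.0538,1.372)"
```

```text
t 9.35 pos [ 0.5027 -0.4025  0.196 ] rpy [ 3.141e+00 -1.000e-03  1.374e+00] F [ 0.1 -1.1 -4.2] w 0.0421 gf 29.7
turn wz units 0.02 | shift units x -0.41 y -0.03 z 3.56
```

>>> drive_tool(
  commands=[
    [-0.21,0,0.2,0,0,0],
    [-0.2,0,0.5,0,0,0],
    [0,0,0.6,0,0,0],
    [0,0,0.6,0,0,0],
    [0,0,0.6,0,0,0],
    [0,0,0.5,0,0,0],
    [0,0,0.3,0,0,0],
    [0,0,0.15,0,0,0],
    [0,0,0.05,0,0,0],
    [0,0,0,0,0,0],
    [0,0,0,0,0,0],
  ],
)

```text
time: 10.72
tool_pos: [0.4996, -0.4198, 0.0569]
ee_rot: [3.14, 0.001, 1.373]
wrist_force: [-0.5, 0.9, -4.6]
width: 0.0423
finger_force: 29.7
```

>>> drive_tool(
  commands=[
    [0,0,0.02,0,0,0],
    [0,0,0.02,0,0,0],
    [0,0,0,0,0,0],
  ],
)

```text
time: 11.1
tool_pos: [0.4991, -0.4193, 0.0542]
ee_rot: [-3.141, -0.0, 1.373]
wrist_force: [0.9, -0.2, -4.5]
width: 0.0422
finger_force: 29.7
```

>>> drive_tool(
  commands=[
    [0,0,0.02,0,0,0],
    [0,0,0.02,0,0,0],
    [0,0,0,0,0,0],
  ],
)

```text
time: 11.48
tool_pos: [0.4992, -0.4195, 0.0538]
ee_rot: [3.141, 0.001, 1.373]
wrist_force: [-1.8, 1.4, 2.9]
width: 0.0418
finger_force: 29.7
```

>>> drive_tool(
  commands=[
    [0,0,0,0,0,0],
    [0,0,0,0,0,0],
    [0,0,0,0,0,0],
    [0,0,0,0,0,0],
    [0,0,-0.4,0,0,0],
    [0,0,-0.6,0,0,0],
    [0,0,-0.7,0,0,0],
    [0,0,-0.7,0,0,0],
    [0,0,-0.7,0,0,0],
    [0,0,-0.5,0,0,0],
  ],
  gripper=0,
)

```text
time: 12.72
tool_pos: [0.4996, -0.4198, 0.2001]
ee_rot: [3.138, 0.002, 1.373]
wrist_force: [-0.2, -0.2, -0.9]
width: 0.094
finger_force: 0.0
```

>>> drive_tool(
  commands=[
    [0.4,0,0,0,0,0],
    [0.7,-0.04,0,0,0,0],
    [0.8,-0.04,0,0,0,0],
    [0.8,-0.04,0,0,0,0],
    [0.8,-0.04,0,0,0,0],
    [0.8,-0.04,0,0,0,0],
    [0.8,-0.04,0,0,0,0],
    [0.8,-0.04,0,0,0,0],
    [0.8,-0.04,0,0,0,0],
    [0.8,-0.04,0,0,0,0],
    [0.8,-0.04,0,0,0,0],
    [0.8,-0.04,0,0,0,0],
    [0.8,-0.04,0,0,0,0],
    [0.8,-0.04,0,0,0,0],
    [0.8,-0.04,0,0,0,0],
    [0.8,-0.03,0,0,0,0],
    [0.4,0,0,0,0,0],
    [0,0,0,0,0,0],
    [0,0,0,0,0,0],
  ],
)

```text
time: 15.1
tool_pos: [0.5757, 0.0826, 0.1965]
ee_rot: [-3.141, 0.001, 1.372]
wrist_force: [1.1, 0.5, -0.2]
width: 0.0941
finger_force: 0.0
```

```bash
python3 -c "
from h import *
to(.5734,.0675,.06,1.372)
s=snapshot('top');cv2.imwrite('pics/a.png',cv2.resize(s['image'][120:300,180:500],None,fx=2.4,fy=2.4))"
```

```text
t 15.10 pos [0.5757 0.0826 0.1965] rpy [-3.141e+00  1.000e-03  1.372e+00] F [ 1.1  0.5 -0.2] w 0.0941 gf 0.0
turn wz units 0.00 | shift units x -0.38 y 0.02 z 3.41
```

View pics/a.png

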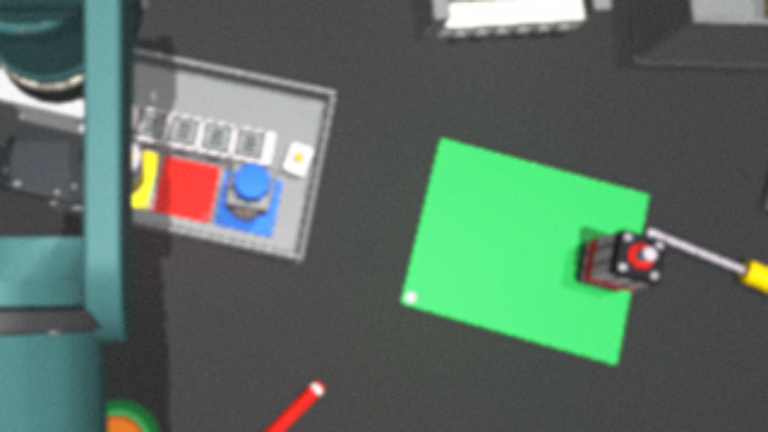

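>>> drive_tool(
  commands=[
    [-0.38,0.02,0,0,0,0],
    [0,0,0.4,0,0,0],
    [0,0,0.6,0,0,0],
    [0,0,0.6,0,0,0],
    [0,0,0.6,0,0,0],
    [0,0,0.6,0,0,0],
    [0,0,0.4,0,0,0],
    [0,0,0.2,0,0,0],
    [0,0,0,0,0,0],
    [0,0,0,0,0,0],
  ],
)

```text
time: 16.4
tool_pos: [0.5745, 0.0683, 0.0617]
ee_rot: [3.14, -0.0, 1.373]
wrist_force: [0.4, 0.2, 0.4]
width: 0.094
finger_force: 0.0
```

>>> drive_tool(
  commands=[
    [0,0,0,0,0,0],
    [0,0,0,0,0,0],
    [0,0,0,0,0,0],
    [0,0,0,0,0,0],
    [0,0,0,0,0,0],
    [0,0,0,0,0,0],
  ],
  gripper=1,
)

```text
time: 17.15
tool_pos: [0.5737, 0.0683, 0.0606]
ee_rot: [-3.141, 0.0, 1.373]
wrist_force: [-0.9, 0.5, -0.1]
width: 0.0418
finger_force: 30.0
```

>>> drive_tool(
  commands=[
    [0,0,-0.2,0,0,0],
    [0,0,-0.4,0,0,0],
    [0,0,-0.6,0,0,0],
    [0,0,-0.6,0,0,0],
    [0,0,-0.6,0,0,0],
    [0,0,-0.6,0,0,0],
    [0,0,-0.4,0,0,0],
  ],
)

```text
time: 18.02
tool_pos: [0.5743, 0.0683, 0.1992]
ee_rot: [3.139, -0.001, 1.373]
wrist_force: [-0.3, -0.1, -2.5]
width: 0.0414
finger_force: 30.0
```

>>> drive_tool(
  commands=[
    [-0.2,0,0,0,0,0],
    [-0.4,0.04,0,0,0,0],
    [-0.6,0.04,0,0,0,0],
    [-0.7,0.04,0,0,0,0],
    [-0.7,0.04,0,0,0,0],
    [-0.7,0.04,0,0,0,0],
    [-0.7,0.04,0,0,0,0],
    [-0.7,0.04,0,0,0,0],
    [-0.7,0.04,0,0,0,0],
    [-0.7,0.04,0,0,0,0],
    [-0.7,0.04,0,0,0,0],
    [-0.7,0.04,0,0,0,0],
    [-0.7,0.04,0,0,0,0],
    [-0.7,0.04,0,0,0,0],
    [-0.7,0.04,0,0,0,0],
    [-0.7,0.04,0,0,0,0],
    [-0.5,0,0,0,0,0],
    [-0.2,0,0,0,0,0],
    [0,0,0,0,0,0],
    [0,0,0,0,0,0],
  ],
)

```text
time: 20.52
tool_pos: [0.511, -0.367, 0.1968]
ee_rot: [3.141, -0.0, 1.374]
wrist_force: [0.5, -0.2, -2.0]
width: 0.0416
finger_force: 30.0
```

```bash
python3 -c "
from h import *
to(.5128,-.36,.0546,1.372)"
```

```text
t 20.52 pos [ 0.511  -0.367   0.1968] rpy [ 3.141 -0.     1.374] F [ 0.5 -0.2 -2. ] w 0.0416 gf 30.0
turn wz units 0.02 | shift units x 0.18 y 0.01 z 3.55
```

>>> drive_tool(
  commands=[
    [0.18,0,0.2,0,0,0],
    [0,0,0.5,0,0,0],
    [0,0,0.6,0,0,0],
    [0,0,0.6,0,0,0],
    [0,0,0.6,0,0,0],
    [0,0,0.5,0,0,0],
    [0,0,0.3,0,0,0],
    [0,0,0.15,0,0,0],
    [0,0,0.05,0,0,0],
    [0,0,0.02,0,0,0],
    [0,0,0.02,0,0,0],
    [0,0,0,0,0,0],
  ],
)

```text
time: 22.02
tool_pos: [0.5123, -0.3609, 0.0555]
ee_rot: [3.141, 0.0, 1.373]
wrist_force: [0.9, 0.3, -2.0]
width: 0.0418
finger_force: 30.0
```

>>> drive_tool(
  commands=[
    [0,0,0.02,0,0,0],
    [0,0,0.02,0,0,0],
    [0,0,0,0,0,0],
  ],
)

```text
time: 22.4
tool_pos: [0.5122, -0.361, 0.0546]
ee_rot: [3.141, 0.001, 1.373]
wrist_force: [-0.6, 1.2, 3.8]
width: 0.0416
finger_force: 30.0
```

>>> drive_tool(
  commands=[
    [0,0,0,0,0,0],
    [0,0,0,0,0,0],
    [0,0,0,0,0,0],
    [0,0,0,0,0,0],
    [0,0,-0.4,0,0,0],
    [0,0,-0.6,0,0,0],
    [0,0,-0.7,0,0,0],
    [0,0,-0.7,0,0,0],
    [0,0,-0.7,0,0,0],
    [0,0,-0.5,0,0,0],
  ],
  gripper=0,
)

```text
time: 23.65
tool_pos: [0.5126, -0.3612, 0.2008]
ee_rot: [3.138, 0.002, 1.373]
wrist_force: [0.4, 0.7, 1.0]
width: 0.0939
finger_force: 0.0
```

>>> drive_tool(
  commands=[
    [0,0,0,0,0,1],
    [0,0,0,0,0,1],
    [0,0,0,0,0,1],
    [0,0,0,0,0,1],
    [0,0,0,0,0,1],
    [0,0,0,0,0,1],
    [0,0,0,0,0,1],
    [0,0,0,0,0,1],
    [0,0,0,0,0,1],
    [0,0,0,0,0,1],
    [0,0,0,0,0,1],
    [0,0,0,0,0,1],
    [0,0,0,0,0,1],
    [0,0,0,0,0,1],
    [0,0,0,0,0,1],
    [0,0,0,0,0,0.1],
    [0,0,0,0,0,0],
  ],
)

```text
time: 25.78
tool_pos: [0.5122, -0.3609, 0.1983]
ee_rot: [3.141, -0.001, -0.136]
wrist_force: [-0.3, -0.2, -0.3]
width: 0.0941
finger_force: 0.0
```

```bash
python3 -c "
from h import *
to(.5506,-.0578,.06,-.14)"
```

```text
t 25.77 pos [ 0.5122 -0.3609  0.1983] rpy [ 3.141e+00 -1.000e-03 -1.360e-01] F [-0.3 -0.2 -0.3] w 0.0941 gf 0.0
turn wz units 0.04 | shift units x -0.11 y -7.64 z 3.46
```

>>> drive_tool(
  commands=[
    [0,-0.4,0,0,0,0],
    [0,-0.7,0,0,0,0],
    [0,-0.8,0,0,0,0],
    [0,-0.8,0,0,0,0],
    [0,-0.8,0,0,0,0],
    [0,-0.8,0,0,0,0],
    [0,-0.8,0,0,0,0],
    [0,-0.8,0,0,0,0],
    [0,-0.8,0,0,0,0],
    [-0.1,-0.6,0,0,0,0],
    [0,-0.3,0,0,0,0],
    [0,0,0,0,0,0],
    [0,0,0,0,0,0],
  ],
)

```text
time: 27.4
tool_pos: [0.5497, -0.0597, 0.1974]
ee_rot: [3.141, 0.0, -0.138]
wrist_force: [0.4, -0.2, 0.2]
width: 0.0942
finger_force: 0.0
```

```bash
python3 -c "
from h import *
to(.5506,-.0578,.06,-.14)"
```

```text
t 27.40 pos [ 0.5497 -0.0597  0.1974] rpy [ 3.141  0.    -0.138] F [ 0.4 -0.2  0.2] w 0.0942 gf 0.0
turn wz units 0.02 | shift units x 0.02 y -0.05 z 3.44
```

>>> drive_tool(
  commands=[
    [0.02,-0.05,0.4,0,0,0],
    [0,0,0.6,0,0,0],
    [0,0,0.6,0,0,0],
    [0,0,0.6,0,0,0],
    [0,0,0.6,0,0,0],
    [0,0,0.4,0,0,0],
    [0,0,0.2,0,0,0],
    [0,0,0,0,0,0],
    [0,0,0,0,0,0],
  ],
)

```text
time: 28.52
tool_pos: [0.5516, -0.0574, 0.0625]
ee_rot: [3.141, -0.002, -0.137]
wrist_force: [0.7, 0.0, -1.2]
width: 0.0939
finger_force: 0.0
```

>>> drive_tool(
  commands=[
    [0,0,0,0,0,0],
    [0,0,0,0,0,0],
    [0,0,0,0,0,0],
    [0,0,0,0,0,0],
    [0,0,0,0,0,0],
    [0,0,0,0,0,0],
  ],
  gripper=1,
)

```text
time: 29.28
tool_pos: [0.5508, -0.0574, 0.0614]
ee_rot: [3.141, 0.0, -0.137]
wrist_force: [-0.4, -0.9, -0.2]
width: 0.0418
finger_force: 30.0
```

>>> drive_tool(
  commands=[
    [0,0,-0.2,0,0,0],
    [0,0,-0.4,0,0,0],
    [0,0,-0.6,0,0,0],
    [0,0,-0.6,0,0,0],
    [0,0,-0.4,0,0,0],
    [0,0,-0.2,0,0,0],
    [0,0.2,0,0,0,0],
    [0.03,0.4,0,0,0,0],
    [0.05,0.6,0,0,0,0],
    [0.05,0.7,0,0,0,0],
    [0.05,0.7,0,0,0,0],
    [0.05,0.7,0,0,0,0],
    [0.05,0.7,0,0,0,0],
    [0.05,0.6,0,0,0,0],
    [0,0.5,0,0,0,0],
    [0,0.3,0,0,0,0],
    [0,0,0,0,0,0],
    [0,0,0,0,0,0],
  ],
)

```text
time: 31.52
tool_pos: [0.5345, -0.2723, 0.1576]
ee_rot: [-3.141, -0.0, -0.136]
wrist_force: [-0.1, 0.4, -2.3]
width: 0.042
finger_force: 30.0
```

```bash
python3 -c "
from h import *
to(.5345,-.2726,.0554,-.137)"
```

```text
t 31.52 pos [ 0.5345 -0.2723  0.1576] rpy [-3.141 -0.    -0.136] F [-0.1  0.4 -2.3] w 0.0420 gf 30.0
turn wz units 0.01 | shift units x 0.00 y 0.01 z 2.55
```

>>> drive_tool(
  commands=[
    [0,0,0.3,0,0,0],
    [0,0,0.5,0,0,0],
    [0,0,0.6,0,0,0],
    [0,0,0.5,0,0,0],
    [0,0,0.3,0,0,0],
    [0,0,0.2,0,0,0],
    [0,0,0.08,0,0,0],
    [0,0,0.03,0,0,0],
    [0,0,0.02,0,0,0],
    [0,0,0,0,0,0],
  ],
)

```text
time: 32.78
tool_pos: [0.5346, -0.2732, 0.0568]
ee_rot: [3.141, -0.001, -0.137]
wrist_force: [-0.1, 0.0, -2.4]
width: 0.042
finger_force: 30.0
```

>>> drive_tool(
  commands=[
    [0,0,0.02,0,0,0],
    [0,0,0.02,0,0,0],
    [0,0,0,0,0,0],
  ],
)

```text
time: 33.15
tool_pos: [0.5346, -0.2731, 0.0555]
ee_rot: [3.141, -0.001, -0.137]
wrist_force: [-0.7, 0.3, 1.1]
width: 0.0422
finger_force: 30.0
```

>>> drive_tool(
  commands=[
    [0,0,0,0,0,0],
    [0,0,0,0,0,0],
    [0,0,0,0,0,0],
    [0,0,0,0,0,0],
    [0,0,-0.4,0,0,0],
    [0,0,-0.6,0,0,0],
    [0,0,-0.7,0,0,0],
    [0,0,-0.7,0,0,0],
    [0,0,-0.7,0,0,0],
    [0,0,-0.5,0,0,0],
    [0,-0.6,0,0,0,0],
    [0,-0.8,0,0,0,0],
    [0,-0.8,0,0,0,0],
    [0,-0.8,0,0,0,0],
    [0,-0.5,0,0,0,0],
  ],
  gripper=0.2,
)

```text
time: 35.02
tool_pos: [0.5531, -0.1314, 0.198]
ee_rot: [-3.141, 0.001, -0.135]
wrist_force: [-0.7, -0.4, -0.3]
width: 0.075
finger_force: 0.0
```

>>> drive_tool(
  commands=[
    [0,0,0,0,0,-1],
    [0,0,0,0,0,-1],
    [0,0,0,0,0,-1],
    [0,0,0,0,0,-1],
    [0,0,0,0,0,-1],
    [0,0,0,0,0,-1],
    [0,0,0,0,0,-1],
    [0,0,0,0,0,-1],
    [0,0,0,0,0,-1],
    [0,0,0,0,0,-1],
    [0,0,0,0,0,-1],
    [0,0,0,0,0,-1],
    [0,0,0,0,0,-1],
    [0,0,0,0,0,-1],
    [0,0,0,0,0,-1],
    [0,0,0,0,0,-0.5],
    [0,0,0,0,0,0],
  ],
)

```text
time: 37.15
tool_pos: [0.5533, -0.1337, 0.1982]
ee_rot: [-3.141, -0.0, 1.412]
wrist_force: [-0.3, 0.7, -0.1]
width: 0.0755
finger_force: 0.0
```

```bash
python3 -c "
from h import *
to(.6135,-.0085,.1,1.409)"
```

```text
t 37.15 pos [ 0.5533 -0.1337  0.1982] rpy [-3.141 -0.     1.412] F [-0.3  0.7 -0.1] w 0.0755 gf 0.0
turn wz units 0.03 | shift units x 3.33 y 0.98 z 2.45
```

>>> drive_tool(
  commands=[
    [0.5,0.2,0,0,0,0],
    [0.8,0.2,0,0,0,0],
    [0.8,0.2,0,0,0,0],
    [0.7,0.2,0.2,0,0,0],
    [0.53,0.18,0.5,0,0,0],
    [0,0,0.7,0,0,0],
    [0,0,0.6,0,0,0],
    [0,0,0.4,0,0,0],
    [0,0,0,0,0,0],
    [0,0,0,0,0,0],
  ],
)

```text
time: 38.4
tool_pos: [0.6138, -0.009, 0.1036]
ee_rot: [3.14, 0.0, 1.413]
wrist_force: [0.2, 0.0, 0.1]
width: 0.075
finger_force: 0.0
```

```bash
python3 -c "
from h import *
to(.6135,-.0085,.014,1.409)
s=snapshot('side');cv2.imwrite('pics/b.png',cv2.resize(s['image'][60:280,160:420],None,fx=2.7,fy=2.7))
s=snapshot('top');W,d,c=cloud(s);z=W[...,2]
n,l,st,_=cv2.connectedComponentsWithStats(((z>.08)&(z<.13)&(W[...,1]<-.2)&(W[...,0]<.62)&(W[...,0]>.42)).astype(np.uint8))
for k in range(1,n):
  if st[k,4]>30: print(st[k],np.round(cv2.minAreaRect((W[l==k][:,:2]*1000).astype(np.float32)),1) if 0 else cv2.minAreaRect((W[l==k][:,:2]*1000).astype(np.float32)))
"
```

```text
t 38.40 pos [ 0.6138 -0.009   0.1036] rpy [3.14  0.    1.413] F [0.2 0.  0.1] w 0.0750 gf 0.0
turn wz units 0.04 | shift units x 0.01 y -0.01 z 2.24
[368 198  22  21 381] ((535.09619140625, -271.6474609375), (42.62372589111328, 42.75868606567383), 81.36605834960938)
[408 210  22  20 314] ((512.5936279296875, -359.21441650390625), (40.62453079223633, 40.13209533691406), 33.79454040527344)
[433 215  25  24 436] ((499.4053039550781, -418.19866943359375), (44.72887420654297, 42.46183395385742), 76.69719696044922)
```

View pics/b.png

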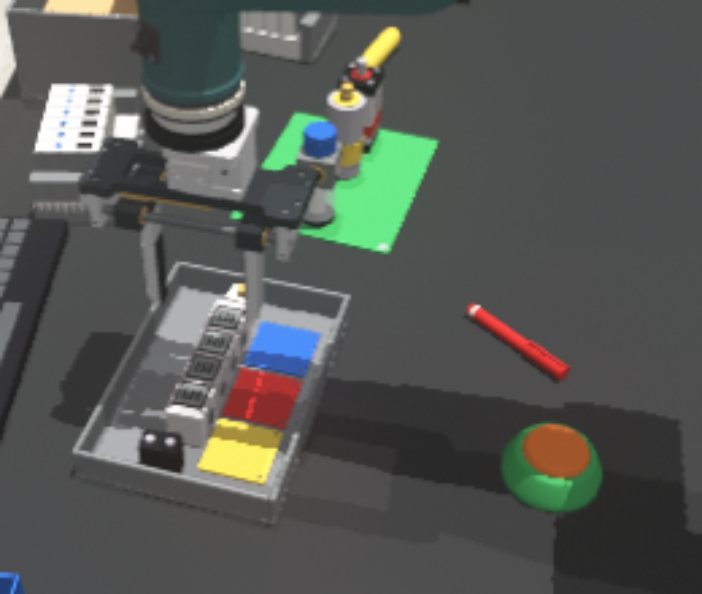

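>>> drive_tool(
  commands=[
    [0,0,0.4,0,0,0],
    [0,0,0.5,0,0,0],
    [0,0,0.5,0,0,0],
    [0,0,0.4,0,0,0],
    [0,0,0.3,0,0,0],
    [0,0,0.1,0,0,0],
    [0,0,0,0,0,0],
  ],
)

```text
time: 39.38
tool_pos: [0.6133, -0.009, 0.0147]
ee_rot: [3.141, 0.0, 1.413]
wrist_force: [-0.4, 0.4, 0.7]
width: 0.0747
finger_force: 0.0
```

>>> drive_tool(
  commands=[
    [0,0,0,0,0,0],
    [0,0,0,0,0,0],
    [0,0,0,0,0,0],
    [0,0,0,0,0,0],
    [0,0,0,0,0,0],
    [0,0,0,0,0,0],
  ],
  gripper=1,
)

```text
time: 40.12
tool_pos: [0.613, -0.0089, 0.0147]
ee_rot: [-3.141, 0.0, 1.413]
wrist_force: [-1.8, 0.0, 0.9]
width: 0.0335
finger_force: 30.0
```

>>> drive_tool(
  commands=[
    [0,0,-0.1,0,0,0],
    [0,0,-0.3,0,0,0],
    [0,0,-0.5,0,0,0],
    [0,0,-0.6,0,0,0],
    [0,0,-0.6,0,0,0],
    [0,0,-0.3,0,0,0],
  ],
)

```text
time: 40.88
tool_pos: [0.6145, -0.009, 0.114]
ee_rot: [3.137, -0.0, 1.413]
wrist_force: [-0.0, -0.6, -4.5]
width: 0.0334
finger_force: 30.0
```

>>> drive_tool(
  commands=[
    [0.2,-0.1,0,0,0,0],
    [0.4,-0.2,0,0,0,0],
    [0.6,-0.3,0,0,0,0],
    [0.6,-0.3,0,0,0,0],
    [0.6,-0.3,0,0,0,0],
    [0.6,-0.3,0,0,0,0],
    [0.6,-0.3,0,0,0,0],
    [0.6,-0.3,0,0,0,0],
    [0.6,-0.3,0,0,0,0],
    [0.6,-0.3,0,0,0,0],
    [0.6,-0.3,0,0,0,0],
    [0.6,-0.3,0,0,0,0],
    [0.6,-0.3,0,0,0,0],
    [0.6,-0.3,0,0,0,0],
    [0.4,-0.2,0,0,0,0],
    [0.2,-0.1,0,0,0,0],
    [0,0,0,0,0,0.8],
    [0,0,0,0,0,0.8],
    [0,0,0,0,0,0],
    [0,0,0,0,0,0],
  ],
)

```text
time: 43.38
tool_pos: [0.5001, 0.349, 0.1105]
ee_rot: [-3.141, 0.0, 1.253]
wrist_force: [0.5, 0.4, -4.0]
width: 0.0339
finger_force: 30.0
```

```bash
python3 -c "
from h import *
to(.5023,.3472,.0217,1.25)
s=snapshot('side');cv2.imwrite('pics/c.png',cv2.resize(s['image'][220:384,190:400],None,fx=3.4,fy=3.4))"
```

```text
t 43.38 pos [0.5001 0.349  0.1105] rpy [-3.141  0.     1.253] F [ 0.5  0.4 -4. ] w 0.0339 gf 30.0
turn wz units 0.03 | shift units x -0.02 y 0.07 z 2.22
```

View pics/c.png

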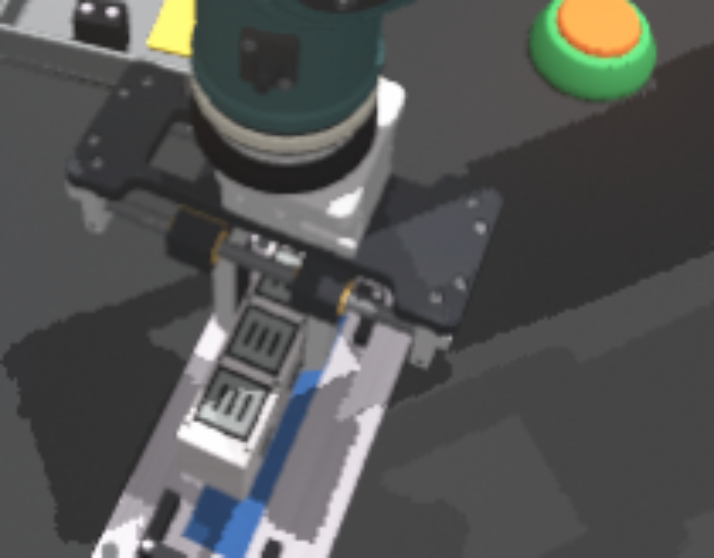

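>>> drive_tool(
  commands=[
    [-0.03,0.05,0.2,0,0,0],
    [0,0,0.4,0,0,0],
    [0,0,0.5,0,0,0],
    [0,0,0.4,0,0,0],
    [0,0,0.3,0,0,0],
    [0,0,0.15,0,0,0],
    [0,0,0.1,0,0,0],
    [0,0,0.05,0,0,0],
    [0,0,0,0,0,0],
  ],
)

```text
time: 44.55
tool_pos: [0.5019, 0.3477, 0.0271]
ee_rot: [3.141, -0.001, 1.253]
wrist_force: [-0.3, -0.3, -4.0]
width: 0.0337
finger_force: 30.0
```

>>> drive_tool(
  commands=[
    [0,0,0.03,0,0,0],
    [0,0,0.02,0,0,0],
    [0,0,0.02,0,0,0],
    [0,0,0,0,0,0],
  ],
)

```text
time: 45.05
tool_pos: [0.5016, 0.3475, 0.0237]
ee_rot: [-3.141, 0.0, 1.253]
wrist_force: [0.1, 0.5, -5.5]
width: 0.0339
finger_force: 30.0
```

>>> drive_tool(
  commands=[
    [0,0,0.02,0,0,0],
    [0,0,0.02,0,0,0],
    [0,0,0,0,0,0],
  ],
)

```text
time: 45.42
tool_pos: [0.5015, 0.3475, 0.0221]
ee_rot: [-3.141, 0.0, 1.253]
wrist_force: [-0.5, -0.8, -4.7]
width: 0.0337
finger_force: 30.0
```

>>> drive_tool(
  commands=[
    [0,0,0.02,0,0,0],
    [0,0,0,0,0,0],
  ],
)

```text
time: 45.68
tool_pos: [0.5018, 0.3476, 0.0218]
ee_rot: [3.141, -0.0, 1.253]
wrist_force: [-0.4, -0.3, -2.5]
width: 0.034
finger_force: 30.0
```

>>> drive_tool(
  commands=[
    [0,0,0.015,0,0,0],
    [0,0,0,0,0,0],
  ],
)

```text
time: 45.92
tool_pos: [0.5018, 0.3476, 0.0218]
ee_rot: [3.141, -0.0, 1.253]
wrist_force: [-2.1, -1.3, 1.2]
width: 0.0339
finger_force: 30.0
```

>>> drive_tool(
  commands=[
    [0,0,0,0,0,0],
    [0,0,0,0,0,0],
    [0,0,0,0,0,0],
    [0,0,0,0,0,0],
    [0,0,-0.3,0,0,0],
    [0,0,-0.5,0,0,0],
    [0,0,-0.7,0,0,0],
    [0,0,-0.8,0,0,0],
    [0,0,-0.8,0,0,0],
    [0,0,-0.8,0,0,0],
    [0,0,-0.5,0,0,0],
  ],
  gripper=0.3,
)

```text
time: 47.3
tool_pos: [0.5023, 0.348, 0.2003]
ee_rot: [3.139, -0.003, 1.253]
wrist_force: [-0.4, -0.3, 0.3]
width: 0.0655
finger_force: 0.0
```

>>> drive_tool(
  commands=[
    [0,0,0,0,0,1],
    [0,0,0,0,0,1],
    [0,0,0,0,0,1],
    [0,0,0,0,0,1],
    [0,0,0,0,0,1],
    [0,0,0,0,0,1],
    [0,0,0,0,0,1],
    [0,0,0,0,0,1],
    [0,0,0,0,0,1],
    [0,0,0,0,0,1],
    [0,0,0,0,0,1],
    [0,0,0,0,0,1],
    [0,0,0,0,0,1],
    [0,0,0,0,0,1],
    [0,0,0,0,0,0],
  ],
)

```text
time: 49.18
tool_pos: [0.5018, 0.3476, 0.1978]
ee_rot: [-3.141, -0.001, -0.146]
wrist_force: [0.7, -0.5, -0.7]
width: 0.066
finger_force: 0.0
```

```bash
python3 -c "
from h import *
to(.5351,-.2716,.0555,-.145)"
```

```text
t 49.17 pos [0.5018 0.3476 0.1978] rpy [-3.141e+00 -1.000e-03 -1.460e-01] F [ 0.7 -0.5 -0.7] w 0.0660 gf 0.0
turn wz units -0.01 | shift units x 3.06 y 15.20 z 3.56
```

>>> drive_tool(
  commands=[
    [0,0.3,0,0,0,0],
    [0.1,0.6,0,0,0,0],
    [0.16,0.8,0,0,0,0],
    [0.17,0.85,0,0,0,0],
    [0.17,0.85,0,0,0,0],
    [0.17,0.85,0,0,0,0],
    [0.17,0.85,0,0,0,0],
    [0.17,0.85,0,0,0,0],
    [0.17,0.85,0,0,0,0],
    [0.17,0.85,0,0,0,0],
    [0.17,0.85,0,0,0,0],
    [0.17,0.85,0,0,0,0],
    [0.17,0.85,0,0,0,0],
    [0.17,0.85,0,0,0,0],
    [0.17,0.85,0,0,0,0],
    [0.17,0.85,0,0,0,0],
    [0.17,0.85,0,0,0,0],
    [0.17,0.85,0,0,0,0],
    [0.15,0.6,0,0,0,0],
    [0.1,0.3,0,0,0,0],
  ],
)

```text
time: 51.68
tool_pos: [0.532, -0.2793, 0.1968]
ee_rot: [-3.141, 0.0, -0.149]
wrist_force: [-0.4, 0.3, -0.0]
width: 0.0656
finger_force: 0.0
```

>>> drive_tool(
  commands=[
    [0,0,0,0,0,0],
    [0,0,0,0,0,0],
  ],
  gripper=0.2,
)

```text
time: 51.92
tool_pos: [0.5327, -0.2768, 0.197]
ee_rot: [-3.141, 0.0, -0.146]
wrist_force: [0.2, -0.2, 0.4]
width: 0.0747
finger_force: 0.0
```

```bash
python3 -c "
from h import *
to(.5351,-.2716,.0565,-.145)
s=snapshot('top');cv2.imwrite('pics/d.png',cv2.resize(s['image'][120:270,50:330],None,fx=2.8,fy=2.8,interpolation=cv2.INTER_CUBIC)); np.save('t2.npy',s,allow_pickle=True)
W,d,c=cloud(s);z=W[...,2]
m=(z>.045)&(z<.06)&(W[...,1]>.24)&(W[...,1]<.45)&(W[...,0]>.4)&(W[...,0]<.6)
print(m.sum(),cv2.minAreaRect((W[m][:,:2]*1000).astype(np.float32)),np.median(z[m]))
hsv=cv2.cvtColor(s['image'],cv2.COLOR_BGR2HSV);H,S=hsv[...,0],hsv[...,1]
t=(W[...,0]>.48)&(W[...,0]<.64)&(abs(W[...,1])<.12)&(z<.02)&(S>130)
for nm,h in (('r',(H<8)|(H>172)),('y',(H>22)&(H<36)),('b',(H>100)&(H<125))):
  n,l,st,_=cv2.connectedComponentsWithStats((t&h).astype(np.uint8));k=1+np.argmax(st[1:,4]);p=d[l==k];P=c+p*((.009-c[2])/p[:,2])[:,None]
  print(nm,cv2.minAreaRect((P[:,:2]*1000).astype(np.float32)))
"
```

```text
t 51.92 pos [ 0.5327 -0.2768  0.197 ] rpy [-3.141  0.    -0.146] F [ 0.2 -0.2  0.4] w 0.0747 gf 0.0
turn wz units -0.01 | shift units x 0.04 y -0.14 z 3.51
909 ((502.4739685058594, 348.982177734375), (150.4057159423828, 33.856285095214844), 71.38525390625) 0.05268331809796214
r ((563.6439819335938, 5.341770172119141), (57.844505310058594, 58.15680694580078), 79.67632293701172)
y ((575.623291015625, 69.75540924072266), (57.62855529785156, 59.185813903808594), 79.697021484375)
b ((551.559814453125, -59.631935119628906), (57.06067657470703, 57.41189956665039), 79.56997680664062)
```

View pics/d.png

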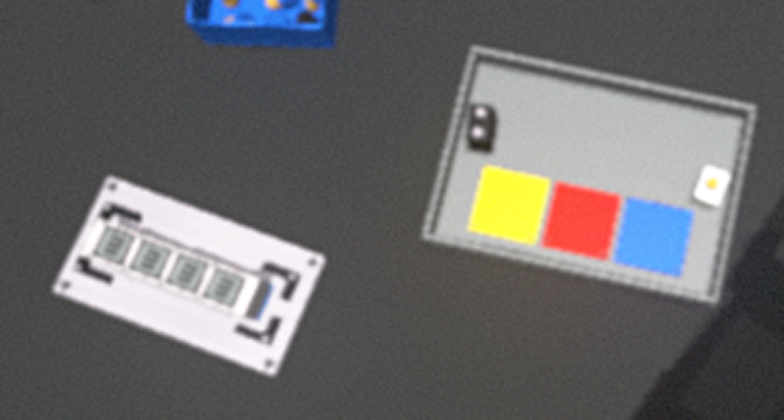

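>>> drive_tool(
  commands=[
    [0.04,-0.14,0.3,0,0,0],
    [0,0,0.6,0,0,0],
    [0,0,0.6,0,0,0],
    [0,0,0.6,0,0,0],
    [0,0,0.6,0,0,0],
    [0,0,0.4,0,0,0],
    [0,0,0.3,0,0,0],
    [0,0,0.1,0,0,0],
    [0,0,0,0,0,0],
    [0,0,0,0,0,0],
  ],
)

```text
time: 53.22
tool_pos: [0.5356, -0.2729, 0.0579]
ee_rot: [3.141, -0.002, -0.147]
wrist_force: [-0.5, 0.2, -0.2]
width: 0.0753
finger_force: 0.0
```

>>> drive_tool(
  commands=[
    [0,0,0,0,0,0],
    [0,0,0,0,0,0],
    [0,0,0,0,0,0],
    [0,0,0,0,0,0],
    [0,0,0,0,0,0],
    [0,0,0,0,0,0],
  ],
  gripper=1,
)

```text
time: 53.98
tool_pos: [0.5351, -0.2727, 0.057]
ee_rot: [3.141, -0.0, -0.147]
wrist_force: [0.2, -1.2, 0.7]
width: 0.0424
finger_force: 29.9
```

>>> drive_tool(
  commands=[
    [0,0,-0.2,0,0,0],
    [0,0,-0.4,0,0,0],
    [0,0,-0.6,0,0,0],
    [0,0,-0.6,0,0,0],
    [0,0,-0.4,0,0,0],
    [0,0,-0.2,0,0,0],
    [0,-0.2,0,0,0,0],
    [-0.04,-0.4,0,0,0,0],
    [-0.05,-0.6,0,0,0,0],
    [-0.05,-0.7,0,0,0,0],
    [-0.05,-0.7,0,0,0,0],
    [-0.05,-0.7,0,0,0,0],
    [-0.05,-0.7,0,0,0,0],
    [-0.05,-0.6,0,0,0,0],
    [0,-0.5,0,0,0,0],
    [0,-0.2,0,0,0,0],
    [0,0,0,0,0,0.34],
    [0,0,0,0,0,0],
    [0,0,0,0,0,0],
  ],
)

```text
time: 56.35
tool_pos: [0.5527, -0.0615, 0.1528]
ee_rot: [3.141, 0.0, -0.182]
wrist_force: [0.1, 0.1, -2.9]
width: 0.0416
finger_force: 29.9
```

```bash
python3 -c "
from h import *
to(.552,-.0597,.063,-.181)"
```

```text
t 56.35 pos [ 0.5527 -0.0615  0.1528] rpy [ 3.141  0.    -0.182] F [ 0.1  0.1 -2.9] w 0.0416 gf 29.9
turn wz units -0.01 | shift units x -0.02 y -0.04 z 2.25
```

>>> drive_tool(
  commands=[
    [-0.02,-0.04,0.3,0,0,0],
    [0,0,0.5,0,0,0],
    [0,0,0.5,0,0,0],
    [0,0,0.4,0,0,0],
    [0,0,0.25,0,0,0],
    [0,0,0.15,0,0,0],
    [0,0,0.08,0,0,0],
    [0,0,0.03,0,0,0],
    [0,0,0,0,0,0],
  ],
)

```text
time: 57.48
tool_pos: [0.5525, -0.0591, 0.0649]
ee_rot: [3.141, -0.001, -0.181]
wrist_force: [0.1, 0.4, -3.5]
width: 0.042
finger_force: 29.9
```

>>> drive_tool(
  commands=[
    [0,0,0.02,0,0,0],
    [0,0,0.02,0,0,0],
    [0,0,0,0,0,0],
  ],
)

```text
time: 57.85
tool_pos: [0.5523, -0.0591, 0.063]
ee_rot: [3.142, -0.0, -0.181]
wrist_force: [0.5, 0.2, -1.7]
width: 0.0417
finger_force: 29.9
```

>>> drive_tool(
  commands=[
    [0,0,0.02,0,0,0],
    [0,0,0,0,0,0],
  ],
)

```text
time: 58.1
tool_pos: [0.5525, -0.0591, 0.063]
ee_rot: [3.141, -0.001, -0.181]
wrist_force: [-1.5, -0.2, 2.4]
width: 0.0421
finger_force: 29.9
```

>>> drive_tool(
  commands=[
    [0,0,0,0,0,0],
    [0,0,0,0,0,0],
    [0,0,0,0,0,0],
    [0,0,0,0,0,0],
    [0,0,-0.3,0,0,0],
    [0,0,-0.6,0,0,0],
    [0,0,-0.7,0,0,0],
    [0,0,-0.7,0,0,0],
    [0,0,-0.7,0,0,0],
    [0,0,-0.5,0,0,0],
  ],
  gripper=0.2,
)

```text
time: 59.35
tool_pos: [0.5528, -0.0591, 0.2049]
ee_rot: [3.141, -0.003, -0.181]
wrist_force: [0.2, -0.1, 0.8]
width: 0.0752
finger_force: 0.0
```

>>> drive_tool(
  commands=[
    [0,0,0,0,0,-1],
    [0,0,0,0,0,-1],
    [0,0,0,0,0,-1],
    [0,0,0,0,0,-1],
    [0,0,0,0,0,-1],
    [0,0,0,0,0,-1],
    [0,0,0,0,0,-1],
    [0,0,0,0,0,-1],
    [0,0,0,0,0,-1],
    [0,0,0,0,0,-1],
    [0,0,0,0,0,-1],
    [0,0,0,0,0,-1],
    [0,0,0,0,0,-1],
    [0,0,0,0,0,-1],
    [0,0,0,0,0,-1],
    [0,0,0,0,0,-0.5],
    [0,0,0,0,0,0],
  ],
)

```text
time: 61.48
tool_pos: [0.5524, -0.0591, 0.203]
ee_rot: [3.14, 0.0, 1.368]
wrist_force: [0.0, 0.5, -0.4]
width: 0.0751
finger_force: 0.0
```

```bash
python3 -c "
from h import *
to(.5126,-.3600,.0555,1.37)"
```

```text
t 61.48 pos [ 0.5524 -0.0591  0.203 ] rpy [3.14  0.    1.368] F [ 0.   0.5 -0.4] w 0.0751 gf 0.0
turn wz units -0.02 | shift units x -7.57 y 0.53 z 3.69
```

>>> drive_tool(
  commands=[
    [-0.4,0,0,0,0,0],
    [-0.7,0.06,0,0,0,0],
    [-0.8,0.06,0,0,0,0],
    [-0.8,0.06,0,0,0,0],
    [-0.8,0.06,0,0,0,0],
    [-0.8,0.06,0,0,0,0],
    [-0.8,0.06,0,0,0,0],
    [-0.8,0.06,0,0,0,0],
    [-0.7,0.06,0,0,0,0],
    [-0.6,0.05,0,0,0,0],
    [-0.37,0,0,0,0,0],
    [0,0,0,0,0,0],
    [0,0,0,0,0,0],
  ],
)

```text
time: 63.1
tool_pos: [0.5124, -0.3593, 0.2022]
ee_rot: [3.141, -0.0, 1.369]
wrist_force: [0.9, -0.1, 0.1]
width: 0.0754
finger_force: 0.0
```

```bash
python3 -c "
from h import *
to(.5126,-.3600,.0555,1.37)"
```

```text
t 63.10 pos [ 0.5124 -0.3593  0.2022] rpy [ 3.141 -0.     1.369] F [ 0.9 -0.1  0.1] w 0.0754 gf 0.0
turn wz units -0.01 | shift units x -0.02 y 0.01 z 3.67
```

>>> drive_tool(
  commands=[
    [-0.02,0,0.3,0,0,0],
    [0,0,0.6,0,0,0],
    [0,0,0.7,0,0,0],
    [0,0,0.6,0,0,0],
    [0,0,0.6,0,0,0],
    [0,0,0.5,0,0,0],
    [0,0,0.25,0,0,0],
    [0,0,0.1,0,0,0],
    [0,0,0,0,0,0],
    [0,0,0,0,0,0],
  ],
)

```text
time: 64.35
tool_pos: [0.5126, -0.3612, 0.0572]
ee_rot: [3.14, 0.001, 1.369]
wrist_force: [0.0, -0.2, 0.7]
width: 0.0753
finger_force: 0.0
```

>>> drive_tool(
  commands=[
    [0,0,0,0,0,0],
    [0,0,0,0,0,0],
    [0,0,0,0,0,0],
    [0,0,0,0,0,0],
    [0,0,0,0,0,0],
    [0,0,0,0,0,0],
  ],
  gripper=1,
)

```text
time: 65.1
tool_pos: [0.5121, -0.3607, 0.0561]
ee_rot: [3.142, 0.0, 1.369]
wrist_force: [0.3, -0.2, -0.1]
width: 0.0417
finger_force: 30.0
```

>>> drive_tool(
  commands=[
    [0,0,-0.2,0,0,0],
    [0,0,-0.4,0,0,0],
    [0,0,-0.6,0,0,0],
    [0,0,-0.6,0,0,0],
    [0,0,-0.6,0,0,0],
    [0,0,-0.6,0,0,0],
    [0,0,-0.4,0,0,0],
    [0,0,-0.2,0,0,0],
  ],
)

```text
time: 66.1
tool_pos: [0.5124, -0.3609, 0.2017]
ee_rot: [3.14, 0.001, 1.369]
wrist_force: [0.2, 0.2, -3.1]
width: 0.0419
finger_force: 30.0
```

>>> drive_tool(
  commands=[
    [0.2,0,0,0,0,0],
    [0.4,-0.04,0,0,0,0],
    [0.6,-0.04,0,0,0,0],
    [0.7,-0.04,0,0,0,0],
    [0.7,-0.04,0,0,0,0],
    [0.7,-0.04,0,0,0,0],
    [0.7,-0.04,0,0,0,0],
    [0.7,-0.04,0,0,0,0],
    [0.7,-0.04,0,0,0,0],
    [0.7,-0.04,0,0,0,0],
    [0.7,-0.04,0,0,0,0],
    [0.7,-0.04,0,0,0,0],
    [0.7,-0.04,0,0,0,0],
    [0.7,-0.04,0,0,0,0],
    [0.7,-0.04,0,0,0,0],
    [0.6,-0.03,0,0,0,0],
    [0.4,0,0,0,0,0],
    [0.2,0,0,0,0,0],
    [0,0,0,0,0,0],
    [0,0,0,0,0,0],
  ],
)

```text
time: 68.6
tool_pos: [0.5756, 0.0666, 0.2]
ee_rot: [3.142, 0.001, 1.368]
wrist_force: [1.0, -0.2, -2.0]
width: 0.0415
finger_force: 30.0
```

```bash
python3 -c "
from h import *
to(.576,.0697,.0621,1.37)"
```

```text
t 68.60 pos [0.5756 0.0666 0.2   ] rpy [3.142e+00 1.000e-03 1.368e+00] F [ 1.  -0.2 -2. ] w 0.0415 gf 30.0
turn wz units -0.02 | shift units x 0.08 y -0.00 z 3.45
```

>>> drive_tool(
  commands=[
    [0.06,0,0.3,0,0,0],
    [0,0,0.5,0,0,0],
    [0,0,0.6,0,0,0],
    [0,0,0.6,0,0,0],
    [0,0,0.5,0,0,0],
    [0,0,0.4,0,0,0],
    [0,0,0.25,0,0,0],
    [0,0,0.15,0,0,0],
    [0,0,0.08,0,0,0],
    [0,0,0.03,0,0,0],
    [0,0,0,0,0,0],
    [0,0,0,0,0,0],
  ],
)

```text
time: 70.1
tool_pos: [0.5764, 0.0696, 0.0641]
ee_rot: [3.141, -0.0, 1.369]
wrist_force: [-0.6, 0.1, -2.3]
width: 0.0414
finger_force: 30.0
```

>>> drive_tool(
  commands=[
    [0,0,0.02,0,0,0],
    [0,0,0.02,0,0,0],
    [0,0,0,0,0,0],
  ],
)

```text
time: 70.47
tool_pos: [0.5762, 0.0696, 0.0622]
ee_rot: [3.141, 0.0, 1.369]
wrist_force: [0.2, -0.6, -1.9]
width: 0.0414
finger_force: 30.0
```

>>> drive_tool(
  commands=[
    [0,0,0.02,0,0,0],
    [0,0,0,0,0,0],
  ],
)

```text
time: 70.72
tool_pos: [0.5762, 0.0696, 0.0621]
ee_rot: [3.141, -0.0, 1.369]
wrist_force: [-1.7, 0.4, 2.7]
width: 0.0416
finger_force: 30.0
```

>>> drive_tool(
  commands=[
    [0,0,0,0,0,0],
    [0,0,0,0,0,0],
    [0,0,0,0,0,0],
    [0,0,0,0,0,0],
    [0,0,-0.3,0,0,0],
    [0,0,-0.6,0,0,0],
    [0,0,-0.7,0,0,0],
    [0,0,-0.7,0,0,0],
    [0,0,-0.7,0,0,0],
    [0,0,-0.5,0,0,0],
  ],
  gripper=0.2,
)

```text
time: 71.97
tool_pos: [0.5767, 0.0696, 0.2041]
ee_rot: [3.138, -0.001, 1.369]
wrist_force: [-0.0, -0.6, -0.3]
width: 0.0752
finger_force: 0.0
```

>>> drive_tool(
  commands=[
    [-0.4,0,0,0,0,0],
    [-0.7,0.04,0,0,0,0],
    [-0.8,0.04,0,0,0,0],
    [-0.8,0.04,0,0,0,0],
    [-0.8,0.04,0,0,0,0],
    [-0.8,0.04,0,0,0,0],
    [-0.8,0.04,0,0,0,0],
    [-0.8,0.04,0,0,0,0],
    [-0.8,0.04,0,0,0,0],
    [-0.8,0.04,0,0,0,0],
    [-0.8,0.04,0,0,0,0],
    [-0.8,0.04,0,0,0,0],
    [-0.8,0.04,0,0,0,0],
    [-0.8,0.04,0,0,0,0],
    [-0.7,0.04,0,0,0,0],
    [-0.6,0,0,0,0,0],
    [-0.3,0,0,0,0,0],
    [0,0,0,0,0,0],
    [0,0,0,0,0,0],
  ],
)

```text
time: 74.35
tool_pos: [0.4996, -0.4162, 0.2014]
ee_rot: [3.141, -0.0, 1.37]
wrist_force: [0.0, 0.7, -0.8]
width: 0.0751
finger_force: 0.0
```

```bash
python3 -c "
from h import *
to(.4994,-.4187,.0555,1.37)"
```

```text
t 74.35 pos [ 0.4996 -0.4162  0.2014] rpy [ 3.141 -0.     1.37 ] F [ 0.   0.7 -0.8] w 0.0751 gf 0.0
turn wz units -0.00 | shift units x -0.06 y 0.01 z 3.65
```

>>> drive_tool(
  commands=[
    [-0.04,0,0.3,0,0,0],
    [0,0,0.6,0,0,0],
    [0,0,0.7,0,0,0],
    [0,0,0.6,0,0,0],
    [0,0,0.6,0,0,0],
    [0,0,0.5,0,0,0],
    [0,0,0.25,0,0,0],
    [0,0,0.1,0,0,0],
    [0,0,0,0,0,0],
    [0,0,0,0,0,0],
  ],
)

```text
time: 75.6
tool_pos: [0.4995, -0.419, 0.0565]
ee_rot: [3.14, 0.001, 1.369]
wrist_force: [0.1, -0.8, 0.4]
width: 0.0756
finger_force: 0.0
```

>>> drive_tool(
  commands=[
    [0,0,0,0,0,0],
    [0,0,0,0,0,0],
    [0,0,0,0,0,0],
    [0,0,0,0,0,0],
    [0,0,0,0,0,0],
    [0,0,0,0,0,0],
  ],
  gripper=1,
)

```text
time: 76.35
tool_pos: [0.4991, -0.4185, 0.0553]
ee_rot: [3.141, 0.0, 1.369]
wrist_force: [-0.3, 0.1, 1.4]
width: 0.0423
finger_force: 29.8
```

>>> drive_tool(
  commands=[
    [0,0,-0.2,0,0,0],
    [0,0,-0.4,0,0,0],
    [0,0,-0.6,0,0,0],
    [0,0,-0.6,0,0,0],
    [0,0,-0.6,0,0,0],
    [0,0,-0.6,0,0,0],
    [0,0,-0.4,0,0,0],
    [0,0,-0.2,0,0,0],
  ],
)

```text
time: 77.35
tool_pos: [0.4992, -0.4187, 0.2008]
ee_rot: [3.14, 0.001, 1.369]
wrist_force: [0.9, -0.7, -4.5]
width: 0.0419
finger_force: 29.8
```

>>> drive_tool(
  commands=[
    [0.2,0,0,0,0,0],
    [0.4,-0.03,0,0,0,0],
    [0.6,-0.03,0,0,0,0],
    [0.7,-0.03,0,0,0,0],
    [0.7,-0.03,0,0,0,0],
    [0.7,-0.03,0,0,0,0],
    [0.7,-0.03,0,0,0,0],
    [0.7,-0.03,0,0,0,0],
    [0.7,-0.04,0,0,0,0],
    [0.7,-0.04,0,0,0,0],
    [0.7,-0.04,0,0,0,0],
    [0.7,-0.04,0,0,0,0],
    [0.7,-0.04,0,0,0,0],
    [0.7,-0.04,0,0,0,0],
    [0.7,-0.04,0,0,0,0],
    [0.5,-0.03,0,0,0,0],
    [0.3,0,0,0,0,0],
    [0.2,0,0,0,0,0],
    [0,0,0,0,0,-0.2],
    [0,0,0,0,0,0],
  ],
)

```text
time: 79.85
tool_pos: [0.5637, 0.0004, 0.1992]
ee_rot: [-3.142, 0.001, 1.388]
wrist_force: [-0.3, 1.0, -3.7]
width: 0.042
finger_force: 29.8
```

```bash
python3 -c "
from h import *
to(.5645,.0048,.0613,1.39)"
```

```text
t 79.85 pos [5.637e-01 4.000e-04 1.992e-01] rpy [-3.142e+00  1.000e-03  1.388e+00] F [-0.3  1.  -3.7] w 0.0420 gf 29.8
turn wz units -0.02 | shift units x 0.11 y 0.00 z 3.45
```

>>> drive_tool(
  commands=[
    [0.09,0,0.3,0,0,0],
    [0,0,0.5,0,0,0],
    [0,0,0.6,0,0,0],
    [0,0,0.6,0,0,0],
    [0,0,0.5,0,0,0],
    [0,0,0.4,0,0,0],
    [0,0,0.25,0,0,0],
    [0,0,0.15,0,0,0],
    [0,0,0.08,0,0,0],
    [0,0,0.03,0,0,0],
    [0,0,0,0,0,0],
    [0,0,0,0,0,0],
  ],
)

```text
time: 81.35
tool_pos: [0.5646, 0.0046, 0.0633]
ee_rot: [3.141, -0.0, 1.389]
wrist_force: [0.5, 0.7, -4.1]
width: 0.0419
finger_force: 29.8
```

>>> drive_tool(
  commands=[
    [0,0,0.02,0,0,0],
    [0,0,0.02,0,0,0],
    [0,0,0,0,0,0],
  ],
)

```text
time: 81.72
tool_pos: [0.5644, 0.0046, 0.0613]
ee_rot: [3.141, 0.0, 1.389]
wrist_force: [-0.8, 0.5, -3.8]
width: 0.0417
finger_force: 29.8
```

>>> drive_tool(
  commands=[
    [0,0,0.02,0,0,0],
    [0,0,0,0,0,0],
  ],
)

```text
time: 81.98
tool_pos: [0.5645, 0.0046, 0.0613]
ee_rot: [3.141, 0.0, 1.389]
wrist_force: [-1.5, 0.0, 2.1]
width: 0.042
finger_force: 29.8
```

Release, rise and move aside to look.

>>> drive_tool(
  commands=[
    [0,0,0,0,0,0],
    [0,0,0,0,0,0],
    [0,0,0,0,0,0],
    [0,0,0,0,0,0],
    [0,0,-0.3,0,0,0],
    [0,0,-0.6,0,0,0],
    [0,0,-0.7,0,0,0],
    [0,0,-0.7,0,0,0],
    [0,0,-0.7,0,0,0],
    [0,0,-0.7,0,0,0],
    [0,0,-0.3,0,0,0],
  ],
  gripper=0.2,
)

```text
time: 83.35
tool_pos: [0.5652, 0.0046, 0.2235]
ee_rot: [3.137, -0.0, 1.389]
wrist_force: [-0.5, 0.2, -0.7]
width: 0.0752
finger_force: 0.0
```

>>> drive_tool(
  commands=[
    [-0.4,0,0,0,0,0],
    [-0.7,0,0,0,0,0],
    [-0.8,0,0,0,0,0],
    [-0.8,0,0,0,0,0],
    [-0.8,0,0,0,0,0],
    [-0.8,0,0,0,0,0],
    [-0.8,0,0,0,0,0],
    [-0.8,0,0,0,0,0],
    [-0.8,0,0,0,0,0],
    [-0.6,0,0,0,0,0],
    [-0.3,0,0,0,0,0],
    [0,0,0,0,0,0],
    [0,0,0,0,0,0],
  ],
)

```text
time: 84.98
tool_pos: [0.5093, -0.2937, 0.2202]
ee_rot: [-3.141, -0.001, 1.389]
wrist_force: [0.0, 0.0, 0.1]
width: 0.0754
finger_force: 0.0
```

```bash
python3 -c "
from h import *
s=snapshot('top');cv2.imwrite('pics/e.png',cv2.resize(s['image'][120:270,50:330],None,fx=2.8,fy=2.8,interpolation=cv2.INTER_CUBIC))
W,d,c=cloud(s);z=W[...,2]
n,l,st,_=cv2.connectedComponentsWithStats(((z>.085)&(z<.135)&(abs(W[...,1])<.12)&(W[...,0]<.65)&(W[...,0]>.45)).astype(np.uint8))
for k in range(1,n):
  if st[k,4]>30: print(st[k],cv2.minAreaRect((W[l==k][:,:2]*1000).astype(np.float32)))
m=(z>.045)&(z<.06)&(W[...,1]>.24)&(W[...,1]<.45)&(W[...,0]>.4)&(W[...,0]<.6)
print(cv2.minAreaRect((W[m][:,:2]*1000).astype(np.float32)))
"
```

```text
[220 175  19  19 282] ((575.965087890625, 68.89068603515625), (40.04296875, 40.47526931762695), 29.571943283081055)
[247 180  22  22 360] ((564.6527099609375, 3.092578887939453), (42.417144775390625, 42.793800354003906), 78.05332946777344)
[275 187  21  21 357] ((551.8091430664062, -58.98052978515625), (43.32527160644531, 42.59925079345703), 79.86294555664062)
((502.52142333984375, 349.1458740234375), (150.24908447265625, 33.78570556640625), 71.52344512939453)
```

View pics/e.png

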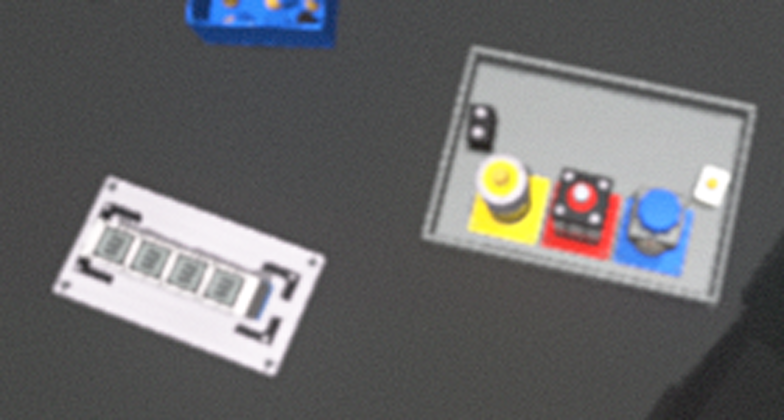

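All three units stand upright on their own colours, within about 2 mm of centre. The manifold sits in the nest and the end plate hasn't moved.

```bash
python3 -c "
from h import *
print(close_job())"
```

```text
the job is handed in; nothing more can be done
None
```

The job is done and handed in at about 85 s: the manifold lies flat in the jig nest, all three units stand upright within about 2 mm of the middle of their own colours, and the end plate was left where it lay.

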